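# Snap shut the rim of a heel-cap box at the boot bench

### The job

The stock box of heel caps on the boot-finishing bench has its lid laid on but not snapped: press each of the four blue rim sections straight down with the fingertips until every one clicks shut and stays down. Do not lift, tip or carry the box or shove it across the bench, leave the glue jar, thread spool and hammer where they are, and finish with the hand clear.

Things in the scene. Friction and masses are not known exactly. Their poses are not given: they have to be found in the camera images.
- box: Loose clear plastic stock box, 0.7 to 1 kg, footprint 122 x 172 mm (long side along its y), standing on the bench. Origin: centre of its underside; z up. The lid has a white recessed middle panel (78 x 128 mm, 62 mm above the bench) framed by four separate blue rim sections, together 130 x 180 mm outside, 26 mm wide. Raised, their flat tops are 84 mm above the bench; shut, 76 mm.
- rim_near_top (a point): Middle of the top face of the blue rim section on the box's -x long side; the section is 26 mm (box x) by 180 mm (box y). Moves with the section; axes as the box's.
- rim_far_top (a point): The same on the +x long side, 26 mm (box x) by 180 mm (box y).
- rim_left_top (a point): Middle of the top face of the blue rim section on the box's +y short side; 74 mm (box x) by 26 mm (box y).
- rim_right_top (a point): The same on the -y short side, 74 mm (box x) by 26 mm (box y).
- rim_near (a joint): How far the -x section is pressed down, m: 0 raised, 0.008 shut. Each section slides straight down on its own: it resists with about 7 N at first, then past half-way snaps down and stays there by itself. While raised, an orange line shows below its skirt.
- rim_far (a joint): How far the +x section is pressed down, m: 0 raised, 0.008 shut.
- rim_left (a joint): How far the +y section is pressed down, m: 0 raised, 0.008 shut.
- rim_right (a joint): How far the -y section is pressed down, m: 0 raised, 0.008 shut.
- glue_jar: Loose upright glue jar with yellow cap, 60 mm across, 85 mm tall; origin: centre of its underside. To be left alone.
- thread_spool: Loose upright spool of blue thread, 48 mm across, 55 mm tall; origin: centre of its underside. To be left alone.
- hammer: Loose wooden-handled hammer lying on the bench beyond the box's +x side, 240 mm long along its x, head to +x, under 40 mm tall. To be left alone.
Mind the look-alikes: they are no part of the job. There is more than one size of the box; the job needs the smallest.

How it is judged (in metres and radians):
At the end, for the whole second after the job is handed in: All four rim sections are down by more than 6.5 of their 8 mm, the box stands flat and still on the bench within 50 mm of where it began, and jar, spool and hammer lie within 30 mm of where they began (value of joint each of rim_near, rim_far, rim_left, rim_right above 0.0065 m and height (world z) of box below 0.006 m and angle between box's own z axis and vertical below 0.05 rad and linear speed of box below 0.02 m/s and distance of box from where it was at the start of the episode below 0.05 m and distance of each of glue_jar, thread_spool, hammer from where it was at the start of the episode below 0.03 m); the robot touches nothing.
It fails at once if the box is lifted or tipped (height (world z) of box above 0.012 m or angle between box's own z axis and vertical above 0.15 rad).
It fails at once if the box is shoved across the bench (distance of box from where it was at the start of the episode above 0.05 m).
It fails at once if the glue jar is disturbed (distance of glue_jar from where it was at the start of the episode above 0.03 m or angle between glue_jar's own z axis and vertical above 0.35 rad).
It fails at once if the thread spool is disturbed (distance of thread_spool from where it was at the start of the episode above 0.03 m or angle between thread_spool's own z axis and vertical above 0.35 rad).
It fails at once if the hammer is disturbed (distance of hammer from where it was at the start of the episode above 0.03 m).
It also fails if it takes over 45 s, if anything falls off the work surface, if the arm or the gripper's body presses on something with over 40 N, if the wrist force passes 120 N, or if a joint passes its speed limit or range.

### The arm

A 7-joint arm with a two-finger parallel gripper is mounted at the origin on the work surface. World frame = base frame: x ahead of the robot, y to its left, z up, the work surface at z = 0. Lengths are in m, angles in degrees, forces in N, time in s.
With the tool pointing down it reaches from about 0.425 to 0.95 m from the base axis. Payload 4.7 kg.
Tool frame: the origin (TCP) lies at the very end of the fingers, on their centre line; the grasp point (between the pads) lies 19 mm behind it; y points along the fingers, z is the direction in which the jaws open and shut, and the axes are right-handed (so a half turn about y gives the same grasp; the last joint's range is limited). The gripper opens to 85 mm and grips with 20 to 120 N. Pads are 22 mm wide; open, the fingers measure 114 mm over their backs; the gripper's body (76 mm by 85 mm) begins 54 mm behind the grasp point. The pads swing forward as they close: fully open they stand 13 mm farther back than shut.
Start: joints at [64.865, 26.849, -2.785, 87.806, 1.381, 65.374, -4.715], TCP at [0.269, -0.619, 0.231] pointing down, gripper open.
Joint ranges: [-148.3, 148.3], [-19.14, 114.17], [-79.39, 73.82], [5.75, 140.21], [-59.74, 239.74], [12.07, 113.84], [-152.46, 152.46]. Speed limits (degrees/s): [147.25, 147.25, 180, 180, 180, 180, 180].

### API

Orientations are given as [roll, pitch, yaw] about the fixed x, y, z axes, in that order (R = Rz(yaw) Ry(pitch) Rx(roll)).
In Python, from bench import arm gives the robot as it stands. The module is installed in compiled form; this text tells all that it offers.
- The arm moves only by the tool servo_tool, never from a script. Its argument "plan" is a list of rows, each a list of 3 entries, a list of its own where there are three numbers: the shift along the tool's x, y, z in cm, then the turn, a rotation vector about the tool's x, y, z in degrees, then the opening in per cent of the stroke, from 0 (shut) to 100 (fully open). In form: [[[x, y, z], [rx, ry, rz], claw], ...]. A call has 1 to 5 rows; each row shifts and turns the commanded pose from where the row before left it, along the tool's axes as they then stand; what a row does not reach is not made up. A row lasts 1/8 s, in which the tool goes at most 62.5 mm and 10.7 degrees, less where a joint would pass 70% of its speed; a pose out of reach is approached as far as the arm can. A call with a gripper value outside its range is refused whole. The fingers move at their own pace and stop on an object; the grip force is fixed at half the most. Time passes only in rows, so rows that do not move let the fingers close. It gives the time, the measured TCP pose, the force and the opening at its end, in the units of the state.
- arm.sense(): the state, without advancing time (a new reading comes with each control period).
- arm.snapshot(name): name is "side" or "top"; returns a dict with "color" (480x640x3 uint8, blue, green, red), "fovy" (degrees; the focal length in pixels is half the picture's height over the tangent of half this angle, whatever the lens; pixels are square), "cx", "cy" (the principal point, pixels), "dist_coeffs" ([k1, k2, p1, p2, k3] as OpenCV has them; the pictures are not rectified), "extrinsics" (4x4, takes a point from camera to world coordinates). Camera axes: x right, y down, z forward; pixel columns grow to the right and rows downward; lengths in m; the calibration is good to about 2 mm. A picture is of the moment at which its call begins. There is no depth.
- arm.job_done(): hands the job in, once; it reports no verdict.
The state is a dict: "t": time; "joints": joint angles; "dq": joint speeds; "effort": joint torques, N m; "tool_pos": TCP position; "tool_rot": TCP orientation; "ft_force": force on the tool from outside, world axes, zero at the start; "ft_torque": the same for the moment, N m; "width": opening from 0.0 (shut) to 1.0 (fully open).
Only numpy, scipy, OpenCV 4.12 (cv2) and the standard library are available. Lean on these libraries where they do the work, as an engineer would, in place of code of your own. Each camera call takes 0.05 s, during which the arm holds its last target. There are 200 camera calls.

## Working session

There is one attempt and no reset: what is moved stays moved. The work goes in short steps, Python scripts to look and compute and a tool call to move; the robot and the scene stay as the last step left them, time stands still between calls to the robot, and variables do not carry over. Pictures are saved under pics/ and viewed, about 8 in all and at most 12, crops included, and the job is handed in when it is done.

Besides the shell and the picture viewer there is one more tool, called after "Call:" as name(argument=value, ...) on one line, values as JSON. servo_tool: Moves the arm, as the interface text tells. Its arguments: {"type":"object","properties":{"plan":{"type":"array"}},"required":["plan"]}

```bash
mkdir -p pics
cat > h.py <<'E'
import numpy as np, cv2
from bench import arm
def snap(n,f=None):
    s=arm.snapshot(n)
    if f: cv2.imwrite('pics/'+f,s['color'])
    return s
def K(s):
    f=240/np.tan(np.radians(s['fovy'])/2)
    return np.array([[f,0,s['cx']],[0,f,s['cy']],[0,0,1.]])
def ray(s,px,z):
    p=cv2.undistortPoints(np.array(px,float).reshape(-1,1,2),K(s),np.array(s['dist_coeffs'],float))[:,0]
    E=np.array(s['extrinsics']);d=np.c_[p,np.ones(len(p))]@E[:3,:3].T
    return E[:3,3]+d*((z-E[2,3])/d[:,2])[:,None]
def proj(s,P):
    E=np.linalg.inv(np.array(s['extrinsics']));r,_=cv2.Rodrigues(E[:3,:3])
    return cv2.projectPoints(np.array(P,float),r,E[:3,3],K(s),np.array(s['dist_coeffs'],float))[0][:,0]
E
python3 - <<'E'
from h import *
for n in('top','side'):
    s=snap(n,n+'1.png');print(n,np.round(s['extrinsics'],3).tolist(),s['fovy'])
print(arm.sense())
E
```

```text
top [[0.007, -0.995, 0.099, 0.407], [-1.0, -0.008, -0.01, 0.055], [0.011, -0.099, -0.995, 1.19], [0.0, 0.0, 0.0, 1.0]] 42.07438474369483
side [[-0.988, -0.092, 0.124, 0.42], [-0.153, 0.685, -0.713, 0.607], [-0.02, -0.723, -0.69, 0.637], [0.0, 0.0, 0.0, 1.0]] 54.30052682093053
{'t': 0.1, 'joints': array([64.86562534, 26.8921028 , -2.78323553, 87.86640131,  1.37839843,
       65.37637501, -4.71370779]), 'dq': array([ 0.02292124, -0.04451194, -0.03967414, -0.17800057, -0.05120509,
        0.03084636, -0.08448325]), 'effort': array([-7.28014566e-04, -5.11520326e+01, -4.70736483e-02, -2.38392341e+01,
        1.08815622e-02,  4.41988712e-03, -1.16499237e-05]), 'tool_pos': array([ 0.26872637, -0.61862692,  0.23037668]), 'tool_rot': array([-9.01014327e+01, -1.86000239e-03, -1.56520046e+02]), 'ft_force': array([-0.68190806, -0.25523803,  0.83211489]), 'ft_torque': array([ 0.00330058,  0.01265187, -0.01527916]), 'width': 1.00349115148482}
```

View pics/top1.png

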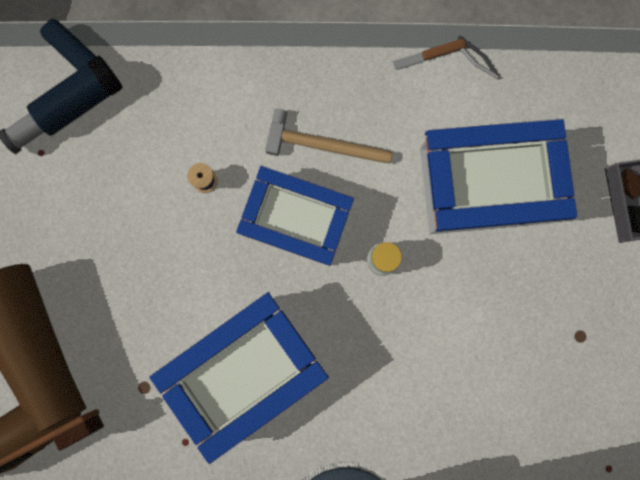

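View pics/side1.png

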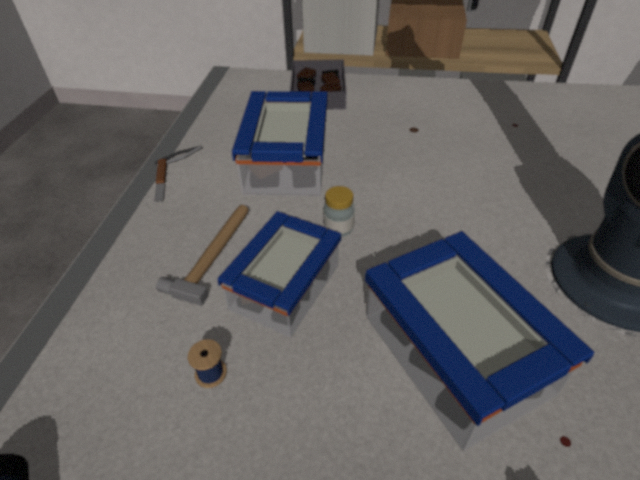

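The small box is at about (296,216) in the top view, with its corners near (260,168), (354,198), (331,264) and (237,232). The jar is at (386,258), the spool at (202,178), and the hammer lies above. I'll fit the corners on blue pixels.

Run:
```python
from h import *
s=snap('top');im=s['color'];h=cv2.cvtColor(im,cv2.COLOR_BGR2HSV)
m=((h[...,0]>105)&(h[...,0]<130)&(h[...,1]>170)&(h[...,2]>60)).astype(np.uint8)
r=np.zeros_like(m);r[155:275,230:362]=m[155:275,230:362]
pts=np.argwhere(r)[:,::-1]
W=ray(s,pts,0.084)[:,:2].astype(np.float32)
rect=cv2.minAreaRect(W);print(rect, cv2.boxPoints(rect))
print('jar,spool',ray(s,[[386,257]],.085),ray(s,[[201,174]],.055))
print('hammer',ray(s,[[280,112],[273,150],[388,157]],.03))
c=cv2.resize(im[150:280,220:370],None,fx=5,fy=5,interpolation=cv2.INTER_CUBIC)
cv2.imwrite('pics/crop.png',c[:600])
s2=snap('side')
b=cv2.boxPoints(rect);print(proj(s2,np.c_[b,np.full(4,.084)]).round())
print(proj(s,np.c_[b,np.full(4,.084)]).round(1))
```

```text
((0.5671949982643127, 0.09491106867790222), (0.1750672161579132, 0.12630414962768555), 71.04769897460938) [[ 0.4790372   0.0326333 ]
 [ 0.5984943  -0.00838786]
 [ 0.65535283  0.15718883]
 [ 0.5358957   0.19821   ]]
jar,spool [[ 0.49259604 -0.06820167  0.085     ]] [[0.64607327 0.27038152 0.055     ]]
hammer [[ 0.77319034  0.12755775  0.03      ]
 [ 0.69872601  0.13969046  0.03      ]
 [ 0.68734112 -0.0787981   0.03      ]]
[[341. 232.]
 [278. 210.]
 [219. 276.]
 [289. 306.]]
[[329.3 264.2]
 [352.5 198. ]
 [260.8 166.1]
 [236.7 231.6]]
```

View pics/crop.png

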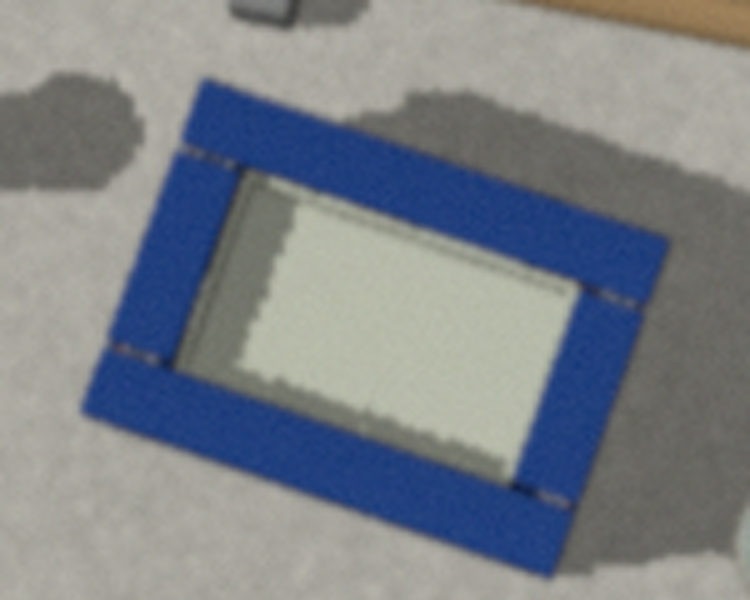

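The top-view fit puts the box centre at (0.567, 0.095), with box y along (0.325, 0.946). That gives a yaw of about -19°, and the side view agrees. I'll move over the near section with the fingers shut.

Call:
servo_tool(plan=[[[-3.46, 0, -3.81], [0, 0, 0], 0], [[-3.46, 0, -3.81], [0, 0, 0], 0], [[-3.46, 0, -3.81], [0, 0, 0], 0], [[-3.46, 0, -3.81], [0, 0, 0], 0], [[-3.46, 0, -3.81], [0, 0, 0], 0]])

```text
t: 0.82
tool_pos: [0.3521, -0.3737, 0.2313]
tool_rot: [-90.0, 0.0, -156.5]
ft_force: [0.8, -0.8, 0.4]
width: -0.001
```

Call:
servo_tool(plan=[[[-3.46, 0, -3.81], [0, 0, 0], 0], [[-3.46, 0, -3.81], [0, 0, 0], 0], [[-3.46, 0, -3.81], [0, 0, 0], 0], [[-3.46, 0, -3.81], [0, 0, 0], 0], [[-3.46, 0, -3.81], [0, 0, 0], 0]])

```text
t: 1.45
tool_pos: [0.4348, -0.1302, 0.2315]
tool_rot: [-90.0, 0.0, -156.5]
ft_force: [0.4, -1.2, 0.2]
width: -0.0
```

Call:
servo_tool(plan=[[[-3.46, 0, -3.81], [0, 0, 0], 0], [[-3.46, 0, -3.81], [0, 0, 0], 0], [[-3.46, 0, -3.81], [0, 0, 0], 0], [[-3.46, 0, -3.81], [0, 0, 0], 0], [[-3.46, 0, -3.81], [0, 0, 0], 0]])

```text
t: 2.08
tool_pos: [0.5177, 0.1132, 0.2313]
tool_rot: [-90.0, 0.0, -156.5]
ft_force: [0.3, -0.2, 0.1]
width: -0.002
```

Call:
servo_tool(plan=[[[0, 0, 0], [0, 10.6, 0], 0], [[0, 0, 0], [0, 10.6, 0], 0], [[0, 0, 0], [0, 10.6, 0], 0], [[0, 0, 0], [0, 10.6, 0], 0], [[0, 0, 0], [0, 0, 0], 0]])

```text
t: 2.7
tool_pos: [0.5172, 0.1119, 0.2312]
tool_rot: [-90.0, 0.0, 161.2]
ft_force: [0.6, -0.1, 1.0]
width: 0.001
```

Call:
servo_tool(plan=[[[0, 4, 0], [0, 0, 0], 0], [[0, 4, 0], [0, 0, 0], 0], [[0, 3, 0], [0, 0, 0], 0], [[0, 2.2, 0], [0, 0, 0], 0], [[0, 0, 0], [0, 0, 0], 0]])

```text
t: 3.32
tool_pos: [0.516, 0.1115, 0.0978]
tool_rot: [-89.9, -0.2, 161.2]
ft_force: [-0.3, -0.2, -0.0]
width: 0.001
```

Run:
```python
from h import *
s=snap('side');c=cv2.resize(s['color'][150:320,190:380],None,fx=3.5,fy=3.5,interpolation=cv2.INTER_CUBIC);cv2.imwrite('pics/s2.png',c[:600])
print(arm.sense()['tool_pos'])
```

```text
[0.51705884 0.1118311  0.09907148]
```

View pics/s2.png

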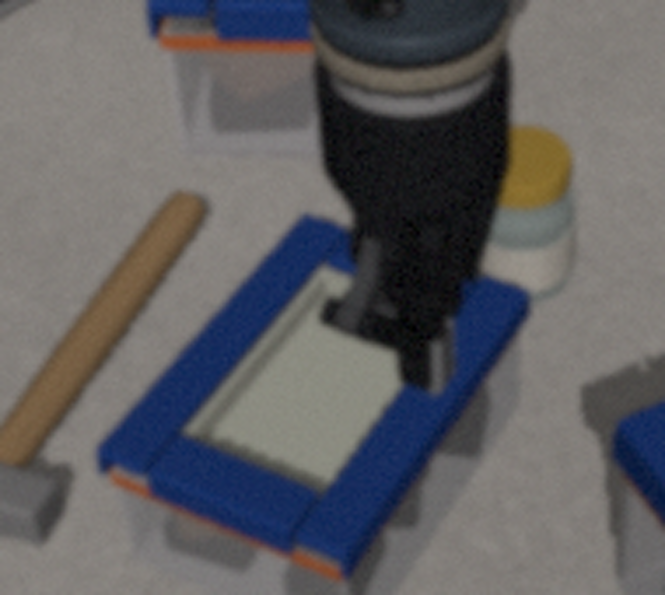

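The crop shows the fingertips at about (430,385), over the middle of the near rim section. Next I press slowly.

Call:
servo_tool(plan=[[[0, 0.8, 0], [0, 0, 0], 0], [[0, 0.5, 0], [0, 0, 0], 0], [[0, 0.3, 0], [0, 0, 0], 0], [[0, 0.3, 0], [0, 0, 0], 0], [[0, 0.2, 0], [0, 0, 0], 0]])

```text
t: 4.0
tool_pos: [0.5174, 0.1119, 0.0782]
tool_rot: [-90.0, 0.0, 161.1]
ft_force: [0.2, 0.6, -0.0]
width: -0.0
```

Call:
servo_tool(plan=[[[0, 0.2, 0], [0, 0, 0], 0], [[0, 0, 0], [0, 0, 0], 0]])

```text
t: 4.25
tool_pos: [0.5174, 0.1119, 0.0762]
tool_rot: [-90.0, 0.0, 161.1]
ft_force: [-0.6, -0.9, -0.2]
width: -0.003
```

Call:
servo_tool(plan=[[[0, 0.15, 0], [0, 0, 0], 0], [[0, 0.1, 0], [0, 0, 0], 0], [[0, 0, 0], [0, 0, 0], 0]])

```text
t: 4.62
tool_pos: [0.5175, 0.1119, 0.0759]
tool_rot: [-90.0, 0.0, 161.1]
ft_force: [-5.3, -2.2, 17.4]
width: 0.003
```

It is firm at 75.9 mm with 17 N, so the near section is shut. Next is the far section, 104 mm along box +x, which is tool -x.

Call:
servo_tool(plan=[[[0, -2, 0], [0, 0, 0], 0], [[0, -2, 0], [0, 0, 0], 0], [[-5.2, 0, 0], [0, 0, 0], 0], [[-5.2, 0, 0], [0, 0, 0], 0], [[0, 0, 0], [0, 0, 0], 0]])

```text
t: 5.25
tool_pos: [0.6191, 0.0754, 0.1134]
tool_rot: [-90.0, 0.1, 160.8]
ft_force: [-1.4, -0.2, 0.4]
width: 0.001
```

Call:
servo_tool(plan=[[[0, 2, 0], [0, 0, 0], 0], [[0, 0.8, 0], [0, 0, 0], 0], [[0, 0.3, 0], [0, 0, 0], 0], [[0, 0.3, 0], [0, 0, 0], 0], [[0, 0.2, 0], [0, 0, 0], 0]])

```text
t: 5.88
tool_pos: [0.616, 0.0783, 0.0779]
tool_rot: [-90.0, 0.1, 161.1]
ft_force: [0.2, -0.5, -0.1]
width: 0.003
```

Call:
servo_tool(plan=[[[0, 0.2, 0], [0, 0, 0], 0], [[0, 0.15, 0], [0, 0, 0], 0], [[0, 0, 0], [0, 0, 0], 0]])

```text
t: 6.25
tool_pos: [0.6161, 0.0781, 0.076]
tool_rot: [-90.0, 0.1, 161.1]
ft_force: [-4.7, -0.1, 9.8]
width: 0.005
```

The far section is firm at 76.0 mm. Next is the left section.

Call:
servo_tool(plan=[[[0, -2, 0], [0, 0, 0], 0], [[0, -2, 0], [0, 0, 0], 0], [[2.6, 0, -3.9], [0, 0, 0], 0], [[2.6, 0, -3.8], [0, 0, 0], 0], [[0, 0, 0], [0, 0, 0], 0]])

```text
t: 6.88
tool_pos: [0.5903, 0.1736, 0.1161]
tool_rot: [-90.2, 0.0, 161.5]
ft_force: [-0.5, 0.1, -0.4]
width: 0.003
```

Call:
servo_tool(plan=[[[0, 2, 0], [0, 0, 0], 0], [[0, 0.8, 0], [0, 0, 0], 0], [[0, 0.3, 0], [0, 0, 0], 0], [[0, 0.3, 0], [0, 0, 0], 0], [[0, 0.2, 0], [0, 0, 0], 0]])

```text
t: 7.5
tool_pos: [0.5917, 0.1679, 0.0781]
tool_rot: [-90.0, 0.0, 161.1]
ft_force: [0.6, -1.1, 0.1]
width: -0.001
```

Call:
servo_tool(plan=[[[0, 0.2, 0], [0, 0, 0], 0], [[0, 0.2, 0], [0, 0, 0], 0], [[0, 0, 0], [0, 0, 0], 0]])

```text
t: 7.88
tool_pos: [0.5916, 0.1682, 0.0761]
tool_rot: [-90.0, 0.0, 161.1]
ft_force: [-3.8, -1.3, 10.7]
width: -0.001
```

Left is firm as well. Now right, 154 mm along box -y, which is tool +z.

Call:
servo_tool(plan=[[[0, -2.5, 0], [0, 0, 0], 0], [[0, -2.5, 0], [0, 0, 0], 0], [[0, 0, 5.1], [0, 0, 0], 0], [[0, 0, 5.1], [0, 0, 0], 0], [[0, 0, 5.2], [0, 0, 0], 0]])

```text
t: 8.5
tool_pos: [0.5411, 0.021, 0.1244]
tool_rot: [-90.0, 0.0, 161.1]
ft_force: [1.2, -0.4, 0.5]
width: -0.002
```

Call:
servo_tool(plan=[[[0, 0, 0], [0, 0, 0], 0], [[0, 3, 0], [0, 0, 0], 0], [[0, 0.8, 0], [0, 0, 0], 0], [[0, 0.3, 0], [0, 0, 0], 0], [[0, 0.3, 0], [0, 0, 0], 0]])

```text
t: 9.12
tool_pos: [0.5417, 0.0231, 0.081]
tool_rot: [-90.0, 0.0, 161.1]
ft_force: [-2.0, 0.9, 1.4]
width: -0.001
```

Call:
servo_tool(plan=[[[0, 0.2, 0], [0, 0, 0], 0], [[0, 0.2, 0], [0, 0, 0], 0], [[0, 0.2, 0], [0, 0, 0], 0], [[0, 0, 0], [0, 0, 0], 0]])

```text
t: 9.62
tool_pos: [0.5422, 0.0223, 0.076]
tool_rot: [-90.0, 0.1, 161.1]
ft_force: [-3.1, -0.5, 11.7]
width: -0.004
```

All four pressed. I'll raise the hand and swing it clear so I can check.

Call:
servo_tool(plan=[[[0, -3, 0], [0, 0, 0], 0], [[0, -4, 0], [0, 0, 0], 0], [[0, -4, 0], [0, 0, 0], 0], [[0, -4, 0], [0, 0, 0], 0], [[0, 0, 0], [0, 0, 0], 0]])

```text
t: 10.25
tool_pos: [0.5438, 0.0225, 0.2278]
tool_rot: [-90.2, 0.4, 161.1]
ft_force: [-0.3, -0.1, -0.4]
width: 0.001
```

Call:
servo_tool(plan=[[[-2, 0, 5], [0, 0, 0], 0], [[-2, 0, 5], [0, 0, 0], 0], [[-2, 0, 5], [0, 0, 0], 0], [[-2, 0, 5], [0, 0, 0], 0], [[-2, 0, 5], [0, 0, 0], 0]])

```text
t: 10.88
tool_pos: [0.5546, -0.2484, 0.2231]
tool_rot: [-90.0, -0.1, 161.1]
ft_force: [0.8, 0.1, 0.1]
width: 0.003
```

Call:
servo_tool(plan=[[[0, 0, 4], [0, 0, 0], 0], [[0, 0, 4], [0, 0, 0], 0], [[0, 0, 4], [0, 0, 0], 0], [[0, 0, 0], [0, 0, 0], 0], [[0, 0, 0], [0, 0, 0], 0]])

```text
t: 11.5
tool_pos: [0.5162, -0.3593, 0.2233]
tool_rot: [-90.1, -0.1, 161.1]
ft_force: [0.3, 0.1, -0.4]
width: 0.0
```

Run:
```python
from h import *
s=snap('side');t=snap('top')
a=cv2.resize(s['color'][190:400,140:380],None,fx=3.2,fy=3.2,interpolation=cv2.INTER_CUBIC);cv2.imwrite('pics/s3.png',a[:600])
h=cv2.cvtColor(t['color'],cv2.COLOR_BGR2HSV)
m=((h[...,0]>105)&(h[...,0]<130)&(h[...,1]>170)&(h[...,2]>60)).astype(np.uint8)
r=np.zeros_like(m);r[155:275,230:362]=m[155:275,230:362]
print(cv2.minAreaRect(ray(t,np.argwhere(r)[:,::-1],0.076)[:,:2].astype(np.float32)))
d=cv2.absdiff(t['color'],cv2.imread('pics/top1.png')).max(2)
print('diff jar/spool/hammer',[(d[y0:y1,x0:x1]>40).sum() for y0,y1,x0,x1 in((240,275,366,405),(162,195,186,217),(105,165,265,395))])
print(arm.sense()['tool_pos'],arm.sense()['ft_force'])
```

```text
((0.5669393539428711, 0.09487487375736237), (0.17535695433616638, 0.12613560259342194), 71.06878662109375)
diff jar/spool/hammer [np.int64(6), np.int64(0), np.int64(0)]
[ 0.51686715 -0.35846927  0.22386526] [ 0.43805873 -0.3923826  -0.41793307]
```

View pics/s3.png

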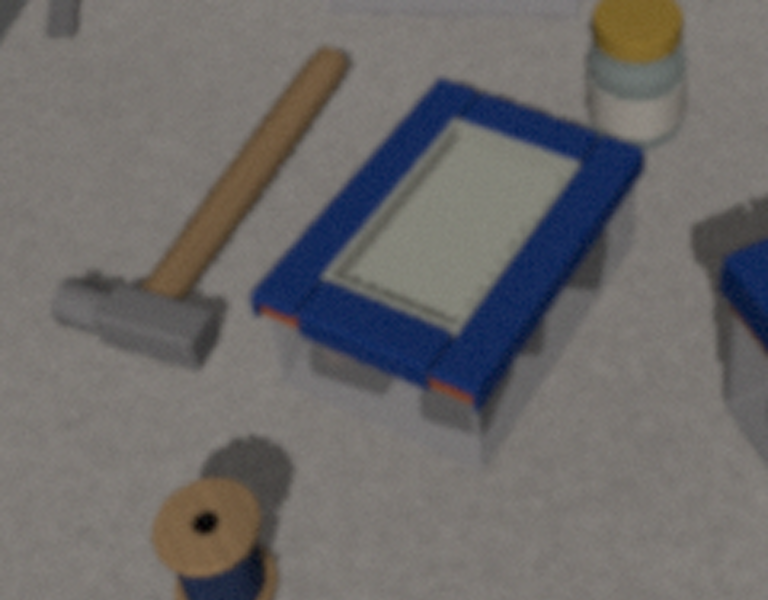

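Left no longer shows orange, but orange is still visible at the +y ends of the near and far sections, at about (275,315) and (450,388). I'll compare before and after closely.

Run:
```python
from h import *
s=snap('side');a=cv2.imread('pics/side1.png');b=s['color']
f=lambda i:cv2.resize(i[205:330,210:350],None,fx=2.8*2,fy=2.8*2,interpolation=cv2.INTER_CUBIC)
A,B=f(a),f(b)
o=np.hstack([A,B]);o=cv2.resize(o,(800,int(o.shape[0]*800/o.shape[1])));
# lower row: zoom on left end
g=lambda i:cv2.resize(i[255:325,215:305],(400,311),interpolation=cv2.INTER_CUBIC)
o=np.vstack([o[:289],np.hstack([g(a),g(b)])]);cv2.imwrite('pics/cmp.png',cv2.convertScaleAbs(o[:600],alpha=1.4))
c=np.array([.567,.095]);ex=np.array([.946,-.325]);ey=np.array([.325,.946])
for n,x,y in(('nearL',-.065,.09),('farL',.065,.09),('nearR',-.065,-.09),('farR',.065,-.09)):
    P=c+x*ex+y*ey;print(n,proj(s,[[*P,.084],[*P,.076]]).round(1).tolist())
```

```text
nearL [[289.5, 307.3], [289.9, 310.6]]
farL [[217.4, 276.8], [218.3, 280.1]]
nearR [[342.6, 231.2], [342.6, 234.6]]
farR [[277.5, 208.9], [277.9, 212.2]]
```

View pics/cmp.png

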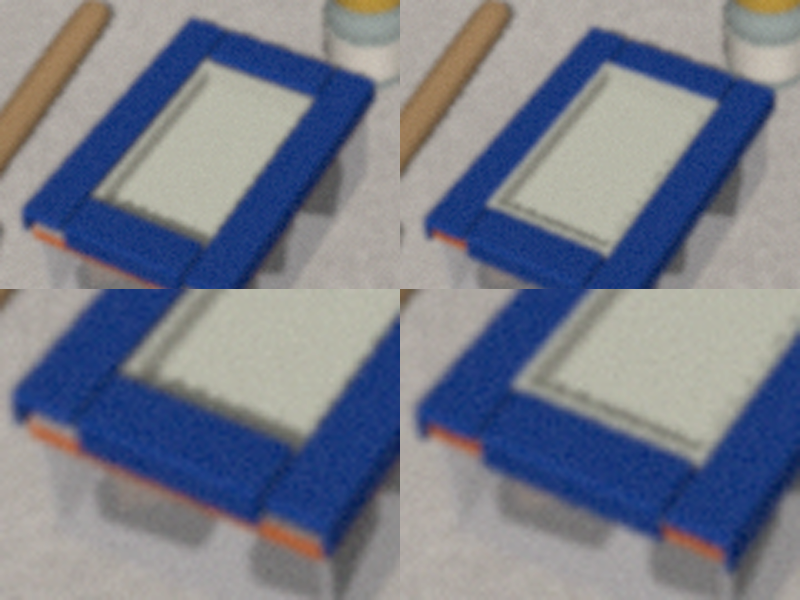

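The comparison settles it. After pressing, all four tops sit about 3 px lower, which matches the 8 mm projection of 3.3 px. The orange line along the near section's long skirt and under the left section has gone. What's left is the fixed strip seen through the skirtless ends of the long sections, with the gap above it closed. I'll hand the job in.

```bash
python3 -c "
from bench import arm
print(arm.job_done())"
```

```text
the job is handed in; nothing more can be done
None
```

I pressed all four rim sections of the smallest box straight down with closed fingertips. My checks show them all shut, and I handed the job in at about 12 s. `job_done` gives no verdict.

- **Sections:** each one stopped firm at about 76 mm (75.9 to 76.1 mm), with 10–17 N on the fingertips. In the before/after side view all four tops sit about 3 px lower, and 8 mm of travel should show as 3.3 px.
- **Box and other objects:** the fitted box centre moved less than 1 mm. The top-view picture shows no change at the spool or hammer. At the jar only 6 pixels differ, too few to suggest it moved.
- **Hand:** it finished clear, more than 0.25 m from the box and 0.22 m up, with no contact force.
- **Check that first disagreed:** some orange still shows at the +y ends of the two long sections. I read this as a fixed strip that their skirts don't cover at the ends, because their tops are down and the orange along the near section's skirt is gone. The far section's outer side and the right section's skirt aren't visible from the cameras, so for those two I relied on the force, the height and the pixel shift.

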